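# Open the square pantry jar

## Task

Stand the closed square glass jar upright and fully down in the square pocket of the wooden block, and let go of it. Then unscrew its lid (anticlockwise seen from above, regripping as often as needed) until it lifts free, and lay the lid flat, top side up, on the round cork mat, leaving the open jar seated in the block. Do not drop the jar or the lid, and leave the other pantry things where they are.

Things in the scene. Friction and masses are not known exactly. Their poses are not given: they have to be found in the camera images.
- jar_c (a point): Centre of the body of the square clear-glass jar (loose): on its axis, 31 mm above its underside, half-way up the square body of 58 x 58 x 62 mm with upright flat sides. z points up along the jar; x and y are square to its flat sides.
- lid_c (a point): Centre of the jar's dark steel screw lid (loose, 70 g): round, 54 mm across, 24 mm tall, flat top, screwed on the jar at the start. On its axis half-way up, 12 mm above its lower edge; on the closed jar 46 mm above jar_c. z points up out of its top.
- pocket (a point): Centre of the floor of the square pocket in the wooden block. Block 112 x 112 x 28 mm, fixed to the counter; pocket 63 x 63 mm, 18 mm deep, floor 10 mm above the counter. z up, x and y square to its walls. It keeps the jar from turning; the jar fits in any of 4 square orientations, home when jar_c is 31 mm above this point.
- mat_top (a point): Centre of the top face of a round cork mat, 110 mm across and 8 mm thick, fixed flat on the counter.
- jar: The same jar, origin at the centre of its underside. Empty, about 0.3 kg, the only square one among the jars and tins; a round threaded neck stands on the body, and with its lid on it is 88 mm tall. On the bare counter the jar turns with its lid.
- lid: The same lid, origin at the centre of its lower edge. Coarse right-hand thread: it rises 21 mm per full turn (3.3 mm per rad) and comes free after about 3.3 rad anticlockwise from above, plus up to 0.2 rad of the jar's play in the block, then lifts straight off. The first 0.5 rad is stiff (sprung rubber seal, about 0.2 N m). Let go part-way it settles under 2 mm and stays.
- round_jar: Bystander: closed round glass jar, 58 mm across, 82 mm tall, with a wooden cap; origin at its underside.
- tin: Bystander: low round tin, 72 mm across, 45 mm tall; origin at its underside.
- bowl: Bystander: small white bowl, 90 mm across, 40 mm tall; origin at its underside.
There are look-alikes about, which are no part of the job. Several things look just like the part that bears mat_top: the one meant starts farthest to the robot's left. There is more than one size of the lid; the job needs the smaller.

How it is judged (in metres and radians):
On the way, in this order (a step that is already met when the one before it is completed fails the run):
1. the closed jar stands fully down in the pocket, lid still on, and has been let go (horizontal distance between jar_c and pocket below 0.008 m and z of jar_c in the frame of pocket below 0.035 m and angle between jar's own z axis and vertical below 0.06 rad and z of lid_c in the frame of jar_c below 0.05 m and contact force between the fingers and jar below 0.1 N and contact force between the fingers and lid below 0.1 N), for 0.2 s.
2. the lid has been unscrewed and lifted free while the jar stays seated in the pocket (z of lid_c in the frame of jar_c above 0.063 m and horizontal distance between jar_c and pocket below 0.008 m and z of jar_c in the frame of pocket below 0.035 m), for 0.1 s.
At the end, for the whole second after the job is handed in: The lid lies at rest, top side up and flat (within 0.1 rad) on the cork mat, its centre within 40 mm of the mat's centre; the open jar stands upright (within 0.06 rad), at rest and fully down in the pocket (within 4 mm of home height, 8 mm of its centre) (horizontal distance between lid_c and mat_top below 0.04 m and z of lid_c in the frame of mat_top between 0.008 and 0.016 m and angle between lid's own z axis and vertical below 0.1 rad and linear speed of each of lid, jar below 0.02 m/s and horizontal distance between jar_c and pocket below 0.008 m and z of jar_c in the frame of pocket below 0.035 m and angle between jar's own z axis and vertical below 0.06 rad); the robot touches nothing.
It fails at once if a bystander (round jar, tin or bowl) is moved more than 30 mm (distance of any of round_jar, tin, bowl from where it was at the start of the episode above 0.03 m).
It fails at once if the jar is tipped over (angle between jar's own z axis and vertical above 0.8 rad).
It fails at once if the jar is let go in the air, its underside more than 40 mm above the counter (height (world z) of jar above 0.04 m and contact force between the fingers and jar below 0.05 N and contact force between the fingers and lid below 0.05 N).
It fails at once if the lid, away from the jar, is let go more than 40 mm above the counter (height (world z) of lid above 0.04 m and horizontal distance between lid_c and jar_c above 0.06 m and contact force between the fingers and lid below 0.05 N).
It also fails if it takes over 70 s, if anything falls off the work surface, if the arm or the gripper's body presses on something with over 40 N, if the wrist force passes 120 N, or if a joint passes its speed limit or range.

## Robot

A 6-joint arm with a two-finger parallel gripper is mounted at the origin on the work surface. World frame = base frame: x ahead of the robot, y to its left, z up, the work surface at z = 0. Lengths are in mm, angles in rad, forces in N, time in s.
With the tool pointing down it reaches from about 300 to 750 mm from the base axis. Payload 8.5 kg.
Tool frame: the origin (TCP) lies midway between the tips of the shut fingers; the grasp point (between the pads) lies 19 mm behind it; z points along the fingers, y is the direction in which the jaws open and shut (so a half turn about z gives the same grasp; the last joint's range is limited). The gripper opens to 88 mm and grips with 3 to 60 N. Pads are 18 mm wide; open, the fingers measure 123 mm over their backs; the gripper's body (75 mm by 187 mm) begins 45 mm behind the grasp point.
Start: joints at [-0.215, 0.381, 1.297, -0, 1.464, -0.215], TCP at [549.982, 0.002, 238.748] pointing down, gripper open.
Joint ranges: [-3.11, 3.11], [-0.89, 2.33], [0.22, 2.48], [-1.42, 4.56], [0.17, 2.85], [-2.88, 2.88]. Speed limits (rad/s): [2.39, 2.39, 3.14, 3.14, 3.14, 3.14].

## Interface

Orientations are given as a unit quaternion [w, x, y, z].
In Python, from station import r, planner, eyes, close_job gives the robot as it stands. The module is installed in compiled form; this text tells all that it offers. Calls block until the motion is done:
- r.goto(position, orientation): joint-space move of the TCP to a pose.
- r.servo_line(position, orientation=None, feed=150, stop_force=None): straight line of the TCP; orientation=None keeps the orientation; feed is the mean speed in mm/s. With stop_force (N) it stops when the force on the tool has changed by that much, and returns True; else False.
- r.goto_joints(angles): joint-space move.
- r.command_gripper(opening, grasp_force=None): finger opening in mm; grasp_force is the grip in N (None keeps the last); returns when the fingers have stopped.
- r.wait(seconds).
- planner.solve_ik(position, orientation): joint angles nearest the present ones, or None.
- eyes.read_camera(name): name is "scene" or "side" or "wrist"; returns a dict with "image" (480x640x3 uint8, red, green, blue), "fx", "fy", "cx", "cy" (pixels), "distortion" ([k1, k2, p1, p2, k3] as OpenCV has them; the pictures are not rectified), "rvec" (rotation vector, rad) and "tvec" (3), from world to camera coordinates, as OpenCV has them; the wrist camera has in their place "mount" (4x4, takes a point from camera to tool coordinates, whose origin is the TCP and whose axes are the flange's). Camera axes: x right, y down, z forward; pixel columns grow to the right and rows downward; lengths in mm; the calibration is good to about 2 mm. A picture is of the moment at which its call begins: read the wrist's pose just before it. There is no depth.
A pose or a line that the arm cannot do raises r.Unreachable and nothing moves.
- close_job(): hands the job in, once; it reports no verdict.
Readings, each from a call of its own:
- r.read_clock(): time.
- r.read_joint_positions(): joint angles.
- r.read_joint_velocities(): joint speeds.
- r.read_joint_efforts(): joint torques, N m.
- r.read_eef_pos(): TCP position.
- r.read_ee_rot(): TCP orientation.
- r.read_ft_force(): force on the tool from outside, world axes, zero at the start.
- r.read_moment(): the same for the moment, N m.
- r.read_width(): finger opening in mm.
Only numpy, scipy, OpenCV 4.12 (cv2) and the standard library are available. Lean on these libraries where they do the work, as an engineer would, in place of code of your own. Each camera call takes 0.05 s, during which the arm holds its last target.

## Working session

There is one attempt and no reset: what is moved stays moved. The work goes in short steps, each a Python script; the robot and the scene stay as the last script left them, time stands still between calls to the robot, and variables do not carry over. Pictures are saved under pics/ and viewed, and the job is handed in when it is done.

```bash
mkdir -p pics; ls; python3 - <<'E'
from station import r, planner, eyes, close_job
import cv2
for n in ["scene","side","wrist"]:
    c=eyes.read_camera(n)
    cv2.imwrite(f"pics/{n}0.png",c["image"][:,:,::-1])
    print(n,{k:(v if k!="image" else 0) for k,v in c.items()})
print(r.read_clock(),r.read_eef_pos(),r.read_ee_rot(),r.read_width())
E
```

```text
pics
scene {'image': 0, 'fx': 555.9297249316221, 'fy': 555.9297249316221, 'cx': 324.31893607591553, 'cy': 248.7833926533385, 'distortion': array([-0.04233819,  0.        ,  0.        ,  0.        ,  0.        ]), 'rvec': array([ 2.00814778,  1.03873484, -0.51636762]), 'tvec': array([-305.19246269, -186.61267735, 1621.58019942])}
side {'image': 0, 'fx': 570.7819773187783, 'fy': 570.7819773187783, 'cx': 314.44716261111284, 'cy': 241.1164415925619, 'distortion': array([0.05111309, 0.        , 0.        , 0.        , 0.        ]), 'rvec': array([ 2.26839712, -0.28669394,  0.12718713]), 'tvec': array([-498.64082116,  142.74974396, 1158.21300902])}
wrist {'image': 0, 'fx': 366.3780475698952, 'fy': 366.3780475698952, 'cx': 315.85604203816865, 'cy': 235.50686078316437, 'distortion': array([-0.07585314,  0.        ,  0.        ,  0.        ,  0.        ]), 'mount': array([[ 9.17470784e-04, -9.57142346e-01, -2.89616448e-01,
         7.45811337e+01],
       [ 9.99999476e-01,  1.00990706e-03, -1.69722784e-04,
         1.44552429e-01],
       [ 4.54934559e-04, -2.89616140e-01,  9.57142771e-01,
        -1.45692831e+02],
       [ 0.00000000e+00,  0.00000000e+00,  0.00000000e+00,
         1.00000000e+00]])}
0.15 [5.49795913e+02 3.46697981e-02 2.38310526e+02] [-4.27581486e-04  7.07101915e-01  7.07111460e-01 -2.88484508e-04] 88.3535801749648
```

View pics/scene0.png

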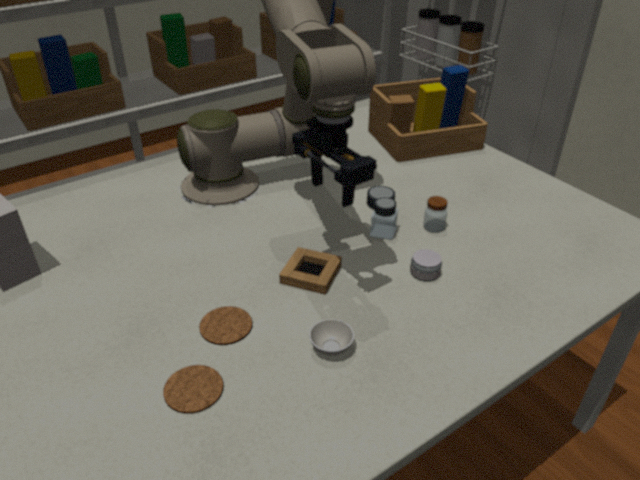

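View pics/side0.png

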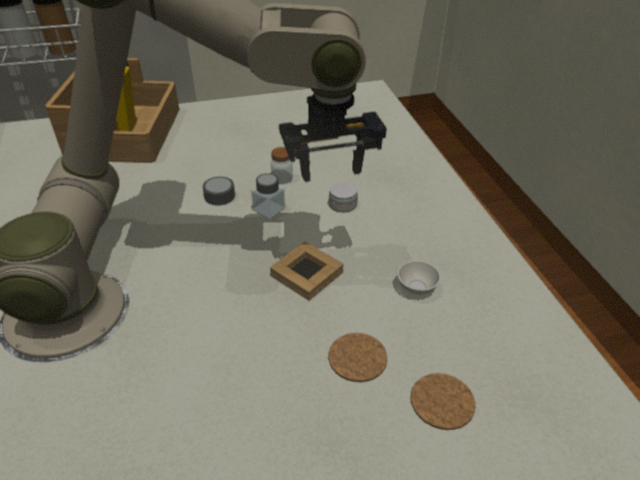

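View pics/wrist0.png

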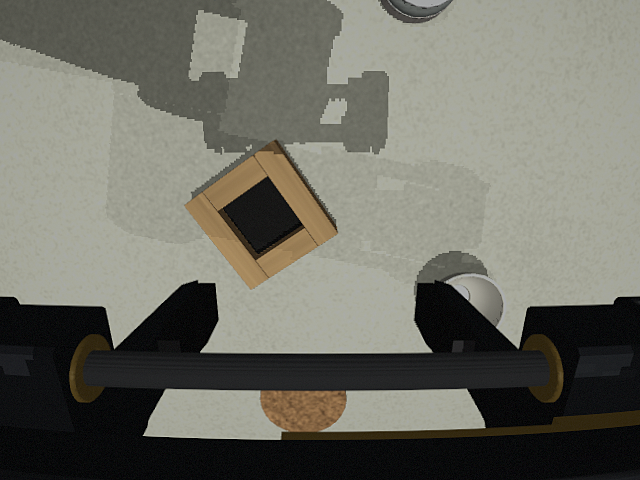

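```bash
cat > h.py <<'E'
from station import r, planner, eyes, close_job
import cv2, numpy as np
from scipy.spatial.transform import Rotation as Ro
def R_tool():
    q=np.array(r.read_ee_rot()); return Ro.from_quat([q[1],q[2],q[3],q[0]]).as_matrix()
def cam(n):
    """returns dict with Rwc (world->cam), t"""
    if n=="wrist":
        p=np.array(r.read_eef_pos()); R=R_tool()
    c=eyes.read_camera(n)
    if n=="wrist":
        T=np.eye(4); T[:3,:3]=R; T[:3,3]=p
        W=T@c["mount"]; Rw=W[:3,:3].T; c["R"]=Rw; c["t"]=-Rw@W[:3,3]
    else:
        c["R"]=cv2.Rodrigues(c["rvec"])[0]; c["t"]=np.array(c["tvec"])
    c["K"]=np.array([[c["fx"],0,c["cx"]],[0,c["fy"],c["cy"]],[0,0,1]])
    return c
def ray(c,uv):
    p=cv2.undistortPoints(np.array(uv,float).reshape(-1,1,2),c["K"],np.array(c["distortion"])).reshape(-1,2)
    d=np.c_[p,np.ones(len(p))]@c["R"]
    o=-c["R"].T@c["t"]
    return o,d
def onz(c,uv,z):
    o,d=ray(c,uv); s=(z-o[2])/d[:,2]; return o+d*s[:,None]
def proj(c,P):
    rv=cv2.Rodrigues(c["R"])[0]
    return cv2.projectPoints(np.array(P,float).reshape(-1,1,3),rv,c["t"],c["K"],np.array(c["distortion"]))[0].reshape(-1,2)
def save(c,name,box=None,scale=1):
    im=c["image"][:,:,::-1]
    if box: x0,y0,x1,y1=box; im=im[y0:y1,x0:x1]
    if scale!=1: im=cv2.resize(im,None,fx=scale,fy=scale,interpolation=cv2.INTER_CUBIC)
    cv2.imwrite("pics/"+name+".png",im)
def qdown(psi):
    """tool pointing down, jaw axis (tool y) at world angle psi"""
    y=np.array([np.cos(psi),np.sin(psi),0]); z=np.array([0,0,-1.]); x=np.cross(y,z)
    q=Ro.from_matrix(np.c_[x,y,z]).as_quat(); return np.array([q[3],q[0],q[1],q[2]])
E
python3 - <<'E'
from h import *
np.set_printoptions(precision=1,suppress=True)
s=cam("scene"); d=cam("side"); w=cam("wrist")
save(s,"s1",(340,160,460,290),6) ; save(d,"d1",(180,120,380,260),4)
print("mats",onz(s,[(226,325),(194,388)],8),onz(d,[(357,356),(444,400)],8))
print("lids s: jar, big",onz(s,[(385,206)],88),onz(s,[(381,194)],24),'d',onz(d,[(266,181)],88),onz(d,[(219,185)],24))
print("block s/d/w",onz(s,[(311,268)],28),onz(d,[(307,267)],28),onz(w,[(262,214)],28))
print("rj,tin,bowl",onz(s,[(437,203)],82),onz(s,[(427,258)],45),onz(s,[(332,334)],40))
print("d rj,tin,bowl",onz(d,[(280,154)],82),onz(d,[(343,191)],45),onz(d,[(418,272)],40))
E
```

```text
mats [[ 537.1 -256.9    8. ]
 [ 650.  -381.2    8. ]] [[ 530.2 -258.3    8. ]
 [ 647.  -384.6    8. ]]
lids s: jar, big [[468.4 224.3  88. ]] [[339.6 325.4  24. ]] d [[454.7 227.4  88. ]] [[349.5 331.3  24. ]]
block s/d/w [[503.1 -20.7  28. ]] [[492.6 -22.6  28. ]] [[496.  -10.8  28. ]]
rj,tin,bowl [[525.5 347.3  82. ]] [[643.3 205.3  45. ]] [[ 709.2 -111.7   40. ]]
d rj,tin,bowl [[512.6 344.6  82. ]] [[637.8 199.8  45. ]] [[ 708.9 -107.    40. ]]
```

View pics/s1.png

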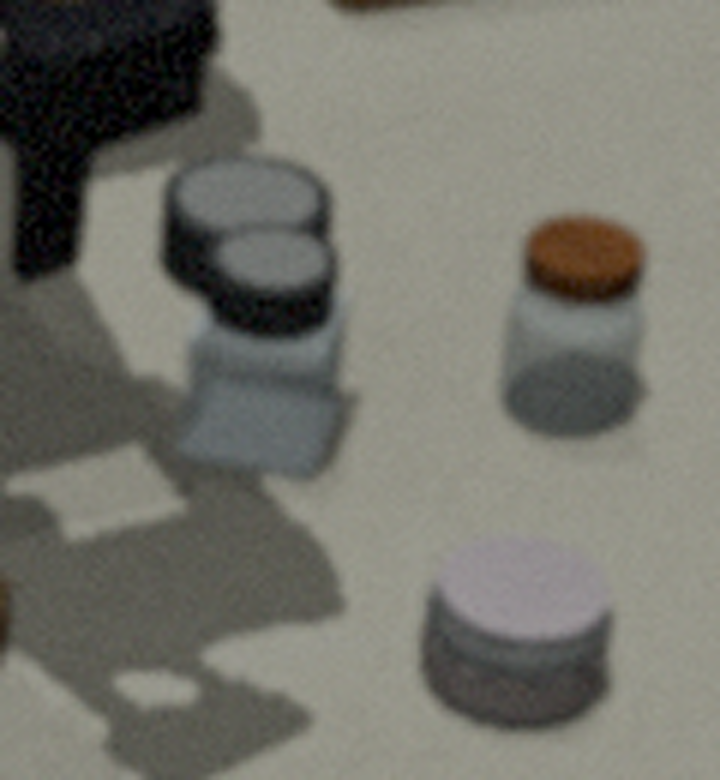

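View pics/d1.png

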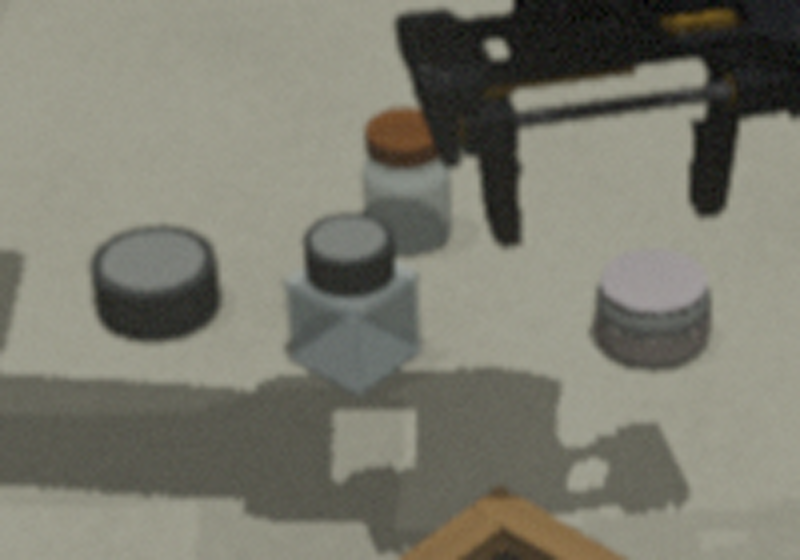

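Candidates are as follows.
- **Jar:** the square jar is at scene (385,215) / side (267,195). The round jar with the brown cap is at (437,213), and the tin is at (427,265).
- **Lid:** the smaller lid sits on the square jar at (385,204). The larger loose one is at (381,196).
- **Mat:** the two mats are at scene (226,325), y≈-257, and (194,388), y≈-382. The one farther left is (226,325).

The crops confirm the square jar carries the small lid. Next I'll look at it with the wrist camera.

```bash
python3 - <<'E'
from h import *
r.goto([462,257,238],qdown(0)); r.wait(0.3)
w=cam("wrist"); save(w,"w_jar")
print(r.read_eef_pos(),r.read_joint_positions(),r.read_clock())
np.savez("w_jar.npz",R=w["R"],t=w["t"])
E
```

```text
[462.3219569  256.50507239 237.95782969] [ 2.82444989e-01  3.43870697e-01  1.35727866e+00 -3.91616779e-05
  1.44051335e+00  2.83385300e-01] 1.7083
```

View pics/w_jar.png

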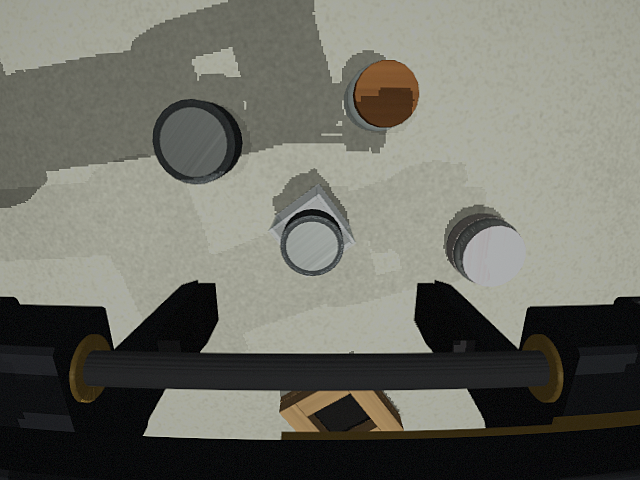

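The wrist view shows the jar's lid at (312,242) and its body corners at (318,187), (270,231) and (354,240). The big lid is at (197,141), and the round jar at (386,94). I'll zoom in to fit them.

```bash
python3 - <<'E'
import cv2
im=cv2.imread("pics/w_jar.png"); cv2.imwrite("pics/w_jarz.png",cv2.resize(im[170:290,250:370],None,fx=5,fy=5,interpolation=cv2.INTER_CUBIC))
im=cv2.imread("pics/wrist0.png"); cv2.imwrite("pics/w_blkz.png",cv2.resize(im[130:300,175:345],None,fx=3.5,fy=3.5,interpolation=cv2.INTER_CUBIC))
E
```

```text
(no output)
```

View pics/w_jarz.png

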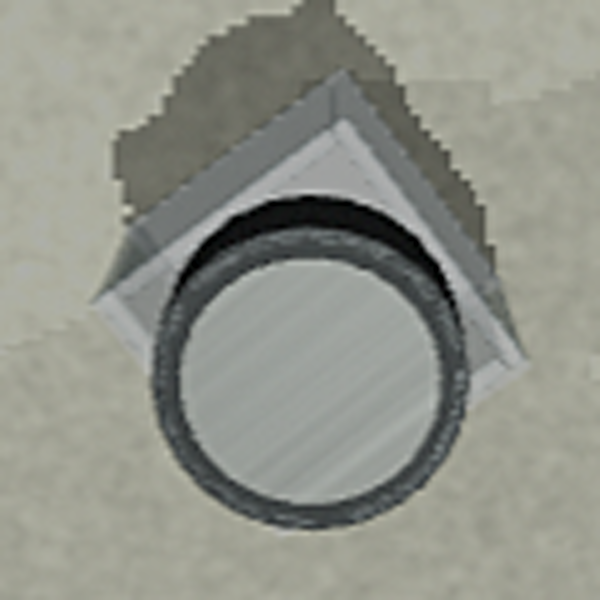

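View pics/w_blkz.png

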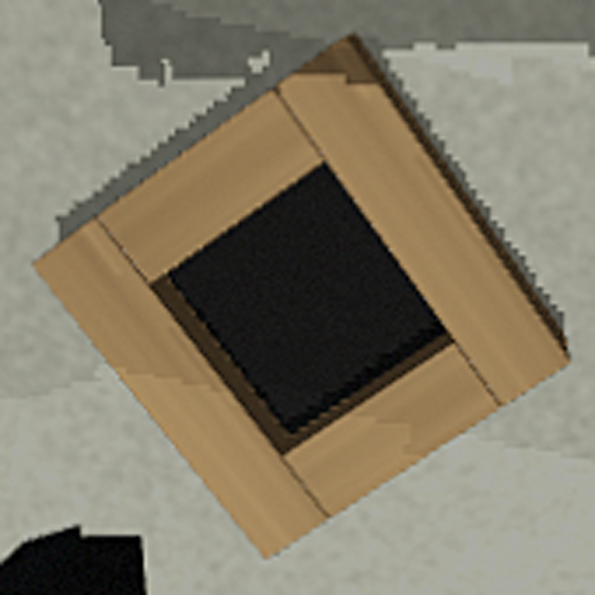

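```bash
cat > fit.py <<'E'
from h import *
from scipy.optimize import least_squares
def sqfit(P,side,th0):
    # fit square to 2D points each at known corner (order given sequentially CCW idx)
    def f(x): 
        a=x[2]; 
        out=[]
        for k,p in P:
            ang=a+np.pi/4+k*np.pi/2
            out+=list(x[:2]+side/np.sqrt(2)*np.array([np.cos(ang),np.sin(ang)])-p[:2])
        return out
    c=np.mean([p[:2] for _,p in P],0)
    best=min((least_squares(f,[c[0],c[1],t]) for t in np.arange(0,2*np.pi,.5)),key=lambda s:s.cost)
    return best.x,np.array(best.fun).reshape(-1,2)
E
python3 - <<'E'
from fit import *
np.set_printoptions(precision=3,suppress=True)
w=cam("wrist")
j=lambda L:[(250+x/5-.4,170+y/5-.4) for x,y in L]
lid=onz(w,j([(310,378)]),88); print("lid top",lid, "rad",[np.linalg.norm(onz(w,j([q]),88)-lid) for q in [(152,378),(468,378),(310,528)]])
top=onz(w,j([(97,300),(343,118),(522,362)]),62)
# image up=+y so order left,top,right is CW -> idx descending
x,res=sqfit([(2,top[0]),(1,top[1]),(0,top[2])],58,0); print("jar",x,(x[2])%(np.pi/2),res)
b=onz(w,j([(343,72)]),0);print("bottom top corner",b, top[1])
# block from first view
T=np.load("w_jar.npz")
# rebuild first pose
c=dict(w); 
Tt=np.eye(4); q=np.array([-4.27581486e-04,7.07101915e-01,7.07111460e-01,-2.88484508e-04]); Tt[:3,:3]=Ro.from_quat([q[1],q[2],q[3],q[0]]).as_matrix(); Tt[:3,3]=[5.49795913e+02,3.46697981e-02,2.38310526e+02]
W=Tt@w["mount"]; c["R"]=W[:3,:3].T; c["t"]=-c["R"]@W[:3,3]
k=lambda L:[(175+x/3.5-.4,130+y/3.5-.4) for x,y in L]
pk=onz(c,k([(150,283),(322,163),(452,343),(285,453)]),28)
x,res=sqfit([(2,pk[0]),(1,pk[1]),(0,pk[2]),(3,pk[3])],63,0); print("pocket",x,x[2]%(np.pi/2),res)
bl=onz(c,k([(35,263),(268,557)]),28); x,res=sqfit([(2,bl[0]),(3,bl[1])],112,0);print("block",x,x[2]%(np.pi/2),res)
print("mat edge",onz(c,[(303,395)],8))
E
```

```text
lid top [[458.774 233.01   88.   ]] rad [np.float64(26.882023681958216), np.float64(26.86714000774283), np.float64(27.575547258796362)]
jar [458.482 233.097  -0.936] 0.6349934983456683 [[-1.619 -0.142]
 [ 0.169  0.684]
 [ 1.45  -0.541]]
bottom top corner [[464.811 271.54    0.   ]] [464.458 272.963  62.   ]
pocket [494.491 -15.834  -0.969] 0.6018551498049433 [[-0.472 -0.697]
 [ 0.846  0.895]
 [ 0.853  0.781]
 [-1.226 -0.979]]
block [495.737 -15.182   5.312] 0.5994499247987131 [[-0.367  0.537]
 [ 0.367 -0.537]]
mat edge [[ 533.684 -248.474    8.   ]]
```

```bash
python3 - <<'E'
from h import *
np.set_printoptions(precision=3,suppress=True)
for i,psi in enumerate([-0.969,2.173]):
    x=np.cross([np.cos(psi),np.sin(psi),0],[0,0,-1])
    p=np.array([495,-15.6,180])+15.5*x
    r.goto(p,qdown(psi)); r.wait(.2)
    w=cam("wrist"); save(w,f"pk{i}",(170,90,470,300),2.6); np.savez(f"pk{i}.npz",R=w["R"],t=w["t"]); print(r.read_eef_pos(),r.read_joint_positions(),r.read_clock())
E
```

```text
[507.82   -5.985 180.198] [-0.245  0.361  1.511  0.     1.269  0.722] 3.075
[482.228 -24.375 180.002] [-0.296  0.32   1.577  0.     1.245 -2.469] 6.0167
```

View pics/pk0.png

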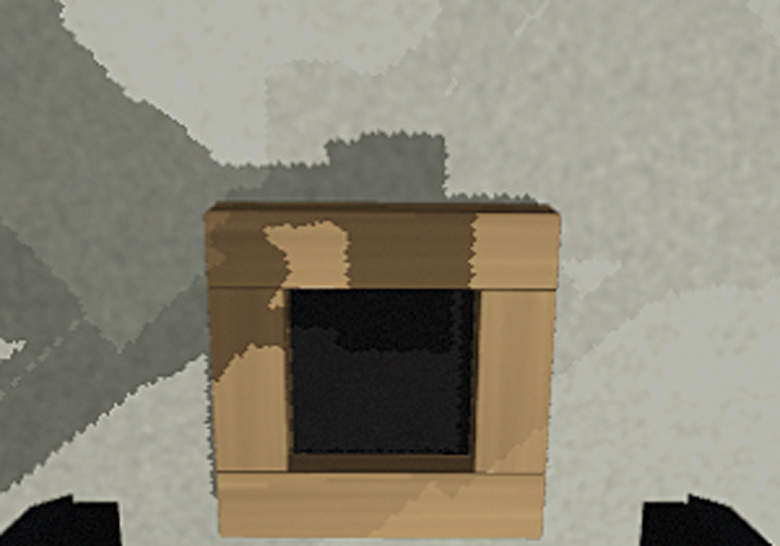

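View pics/pk1.png

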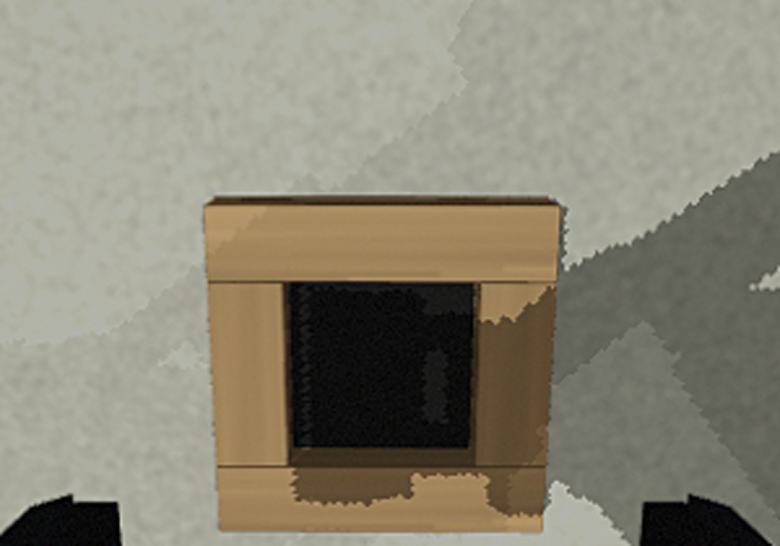

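```bash
python3 - <<'E'
from fit import *
np.set_printoptions(precision=3,suppress=True)
c=cam("wrist")
k=lambda L:[(170+(x+.5)/2.6-.5,90+(y+.5)/2.6-.5) for x,y in L]
O=[[(205,212),(560,212),(544,538),(220,536)],[(204,204),(560,205),(543,531),(219,530)]]
I=[[(286,289),(478,289),(473,471),(291,471)],[(285,282),(479,282),(475,466),(290,466)]]
for i in range(2):
    d=np.load(f"pk{i}.npz"); c["R"]=d["R"]; c["t"]=d["t"]
    for L,s in ((O[i],112),(I[i],63)):
        P=onz(c,k(L),28)
        x,res=sqfit([(-q,p) for q,p in enumerate(P)],s,0); print(i,s,x[:2],x[2]%(np.pi/2),np.abs(res).max())
E
```

```text
0 112 [494.746 -16.182] 0.6029062776194873 0.6968536534785272
0 63 [494.759 -16.058] 0.6052320832522973 0.9702943035913911
1 112 [493.526 -16.142] 0.6002640989875321 0.7802598972127583
1 63 [493.626 -15.777] 0.6047035734710988 0.6270751789658107
```

```bash
python3 - <<'E'
from h import *
np.set_printoptions(precision=3,suppress=True)
psi=-0.936
r.goto([458.2,232.5,150],qdown(psi))
print(r.servo_line([458.2,232.5,30],feed=120,stop_force=8))
print(r.read_eef_pos(),r.read_ft_force())
r.command_gripper(40,25)
print(r.read_width(),r.read_ft_force())
r.servo_line([458.2,232.5,100],feed=100); r.wait(.2)
print(r.read_eef_pos(),r.read_ft_force(),r.read_width(),r.read_clock())
save(cam("wrist"),"grip"); save(cam("side"),"gripside",(180,100,380,250),4)
E
```

```text
False
[458.557 232.589  30.572] [ 0.05  -0.375  0.305]
57.804877496446146 [-0.062 -0.872  1.662]
[457.959 232.441  99.434] [ 0.066  0.191 -3.859] 57.841057108118505 11.875
```

View pics/grip.png

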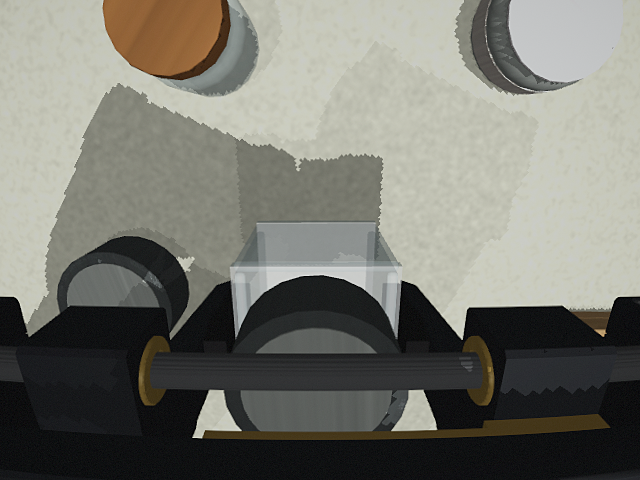

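View pics/gripside.png

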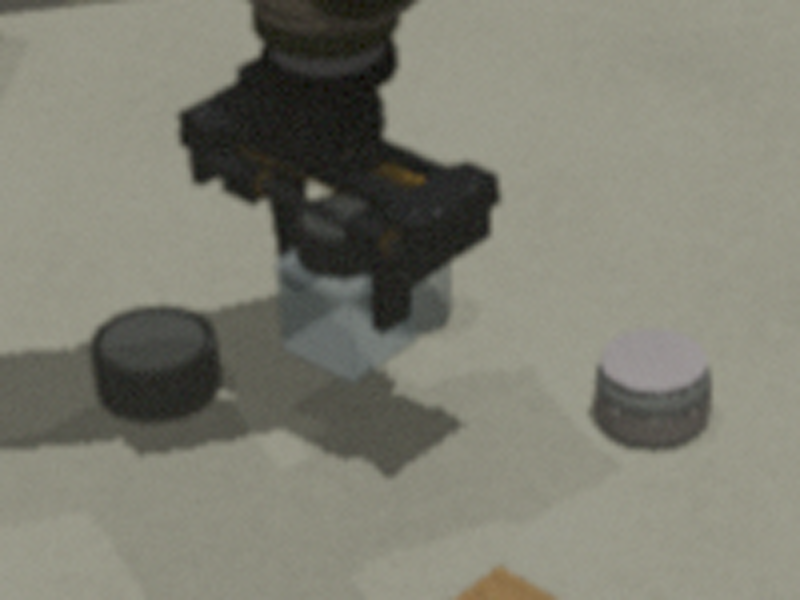

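The jar is held square and upright, with its body top edge from (230,267) to (401,267). I'll compute its offset along the tool x axis, then carry it to the pocket.

```bash
python3 - <<'E'
from h import *
np.set_printoptions(precision=3,suppress=True)
w=cam("wrist"); p=np.array(r.read_eef_pos()); R=R_tool()
P=onz(w,[(230.5,267),(401,267)],p[2]-30.5+62)
print((P-p)@R, "expect x=29")
Q=onz(w,[(257,222),(379,222)],p[2]-30.5); print((Q-p)@R)
psi=-0.969
r.goto([494.1,-16.1,100],qdown(psi)); 
r.wait(.2); print(r.read_eef_pos(),r.read_clock())
w=cam("wrist"); save(w,"over"); save(cam("scene"),"overs",(250,170,370,300),6)
E
```

```text
[[ 29.103 -28.435 -31.509]
 [ 29.164  28.8   -31.522]] expect x=29
[[ 28.386 -29.076  30.492]
 [ 28.45   31.647  30.478]]
[494.099 -14.96  100.006] 13.2083
```

View pics/over.png

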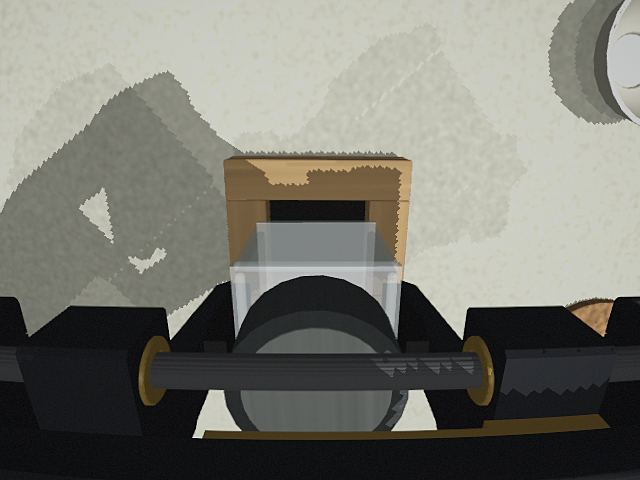

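The jar is centred over the pocket, whose dark opening is at (317,210). Next I'll lower it in.

```bash
python3 - <<'E'
from h import *
np.set_printoptions(precision=3,suppress=True)
q=qdown(-0.969)
print(r.servo_line([494.1,-16.1,62],q,feed=100,stop_force=12)); r.wait(.3); print(r.read_eef_pos(),r.read_ft_force())
print(r.servo_line([494.1,-16.1,39],q,feed=25,stop_force=6)); r.wait(.1); print(r.read_eef_pos(),r.read_ft_force(),r.read_clock())
save(cam("wrist"),"ins"); save(cam("side"),"insside",(220,180,390,310),4.5)
E
```

```text
False
[494.292 -16.142  62.433] [ 0.6    0.273 -3.557]
True
[493.93  -16.048  40.112] [-0.514  0.871  5.95 ] 15.0583
```

View pics/insside.png

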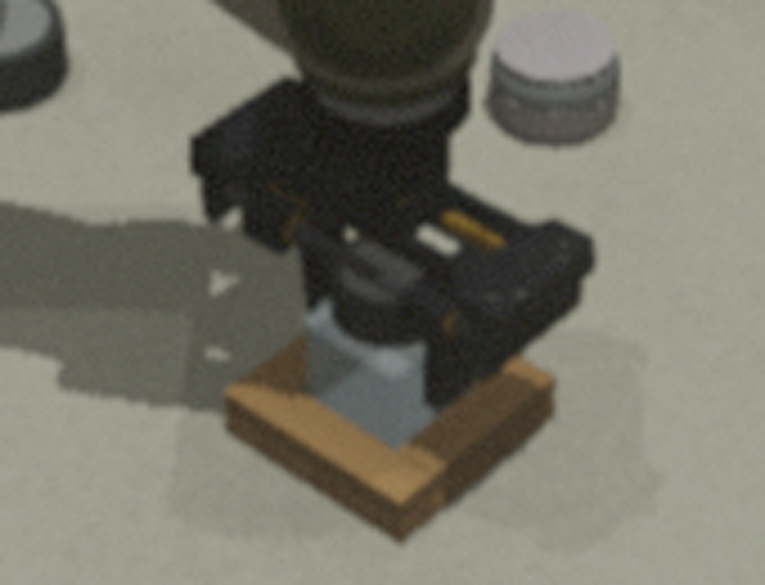

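View pics/ins.png

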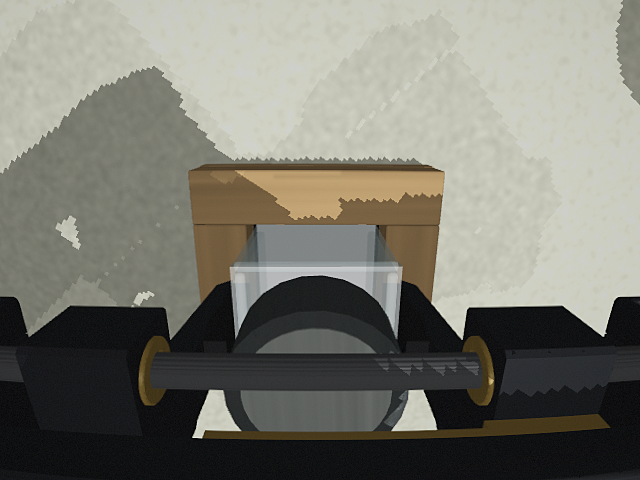

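```bash
python3 - <<'E'
from h import *
np.set_printoptions(precision=3,suppress=True)
r.command_gripper(88); r.wait(.5); print(r.read_width())
psi=-0.969
x=np.array([-np.sin(psi),np.cos(psi),0])
x=np.cross([np.cos(psi),np.sin(psi),0],[0,0,-1])
r.servo_line([494,-16,110],feed=120)
r.servo_line(np.array([494,-16.,190])+10*x,feed=150); r.wait(.3)
w=cam("wrist"); save(w,"seated",(170,90,470,300),2.6); np.savez("seated.npz",R=w["R"],t=w["t"]); print(r.read_eef_pos(),r.read_clock())
save(cam("side"),"seatedside",(220,180,390,310),4.5)
E
```

```text
88.4808025000644
[502.113 -10.334 189.596] 18.0417
```

View pics/seated.png

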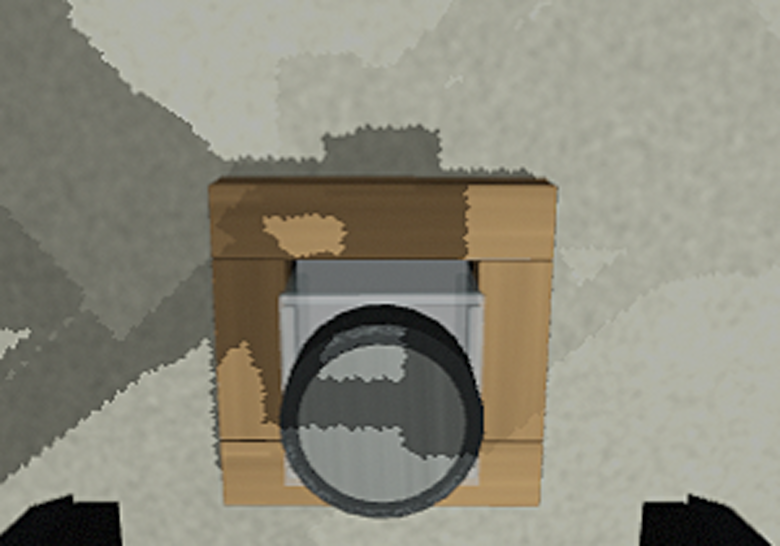

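View pics/seatedside.png

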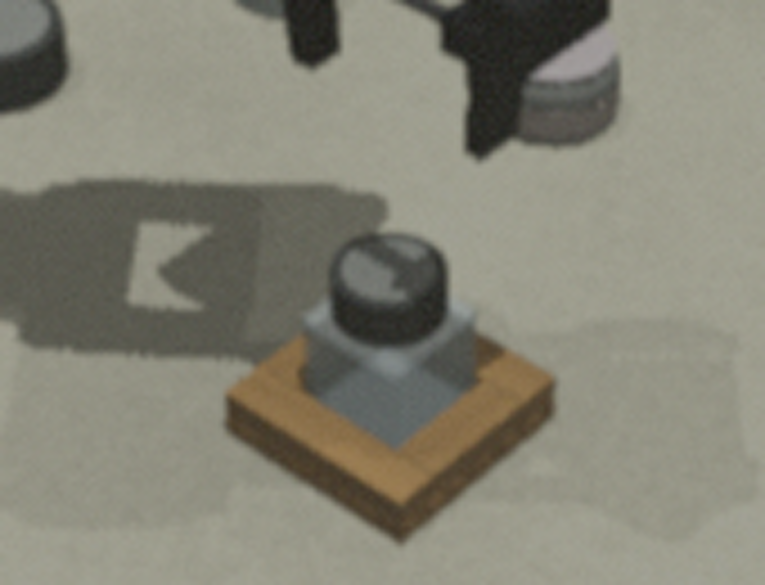

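```bash
python3 - <<'E'
from h import *
np.set_printoptions(precision=3,suppress=True)
c=cam("wrist")
k=lambda L:[(170+(x+.5)/2.6-.5,90+(y+.5)/2.6-.5) for x,y in L]
L=onz(c,k([(382,421),(382,421-99),(281,418),(483,418),(382,517)]),98); print(L[0],L-L[0])
C=np.array([493.8,-16.1])
# IK check along the turn
for psi in [-2.5,-1,0,1,1.6]:
    print(psi,planner.solve_ik([*C,80],qdown(psi)))
r.goto([*C,140],qdown(-2.5)); print(r.read_eef_pos(),r.read_joint_positions(),r.read_clock())
E
```

```text
[495.131 -15.849  98.   ] [[  0.      0.      0.   ]
 [ 22.1    15.225   0.   ]
 [-14.452  22.426   0.   ]
 [ 15.811 -21.473   0.   ]
 [-22.879 -15.762   0.   ]]
-2.5 [-0.273  0.47   1.682 -0.     0.989  2.227]
-1 [-0.273  0.47   1.682 -0.     0.989  0.727]
0 [-0.273  0.47   1.682 -0.     0.989 -0.273]
1 [-0.273  0.47   1.682 -0.     0.989 -1.273]
1.6 [-0.273  0.47   1.682 -0.     0.989 -1.873]
[493.88  -16.096 140.095] [-0.273  0.386  1.607  0.     1.149  2.226] 19.5
```

```bash
python3 - <<'E'
from h import *
np.set_printoptions(precision=3,suppress=True)
C=np.array([494.1,-16.1])
print(r.servo_line([*C,75.5],qdown(-2.5),feed=100,stop_force=8))
r.wait(.1); print(r.read_eef_pos(),r.read_ft_force(),r.read_moment())
r.command_gripper(45,40); r.wait(.1)
print(r.read_width(),r.read_eef_pos(),r.read_ft_force(),r.read_moment(),r.read_clock())
psi=-2.5;z=75.5
for dp,dz in [(.25,.2),(.25,.8),(.25,.8)]:
    psi+=dp;z+=dz
    t=r.read_clock(); r.servo_line([*C,z],qdown(psi),feed=dz/.4)
    print(psi,z,r.read_eef_pos()[2],r.read_joint_positions()[5],r.read_ft_force(),r.read_moment(),r.read_width(),r.read_clock()-t)
save(cam("wrist"),"turn1"); save(cam("side"),"turn1s",(220,180,390,310),4.5)
E
```

```text
False
[494.452 -16.184  76.147] [-0.291 -0.191 -0.634] [ 0.083  0.125 -0.04 ]
53.74017626606757 [494.248 -16.046  75.542] [0.952 1.85  0.258] [ 0.331 -0.095 -0.047] 21.1083
-2.25 75.7 75.87519664880479 1.9803461987332458 [0.748 0.255 2.431] [0.02  0.141 0.072] 53.106758767079974 0.3999999999999986
-2.0 76.5 76.2730397381161 1.7318112116055064 [-0.349 -0.165 -0.701] [0.089 0.057 0.058] 53.615023035937796 0.4167000000000023
-1.75 77.3 77.21902930892168 1.4821789615642496 [ 0.473 -0.398 -1.068] [0.058 0.085 0.015] 53.37025352743376 0.41669999999999874
```

View pics/turn1.png

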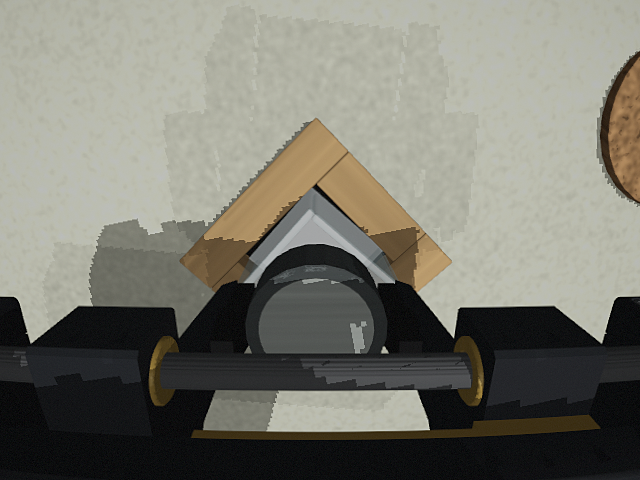

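View pics/turn1s.png

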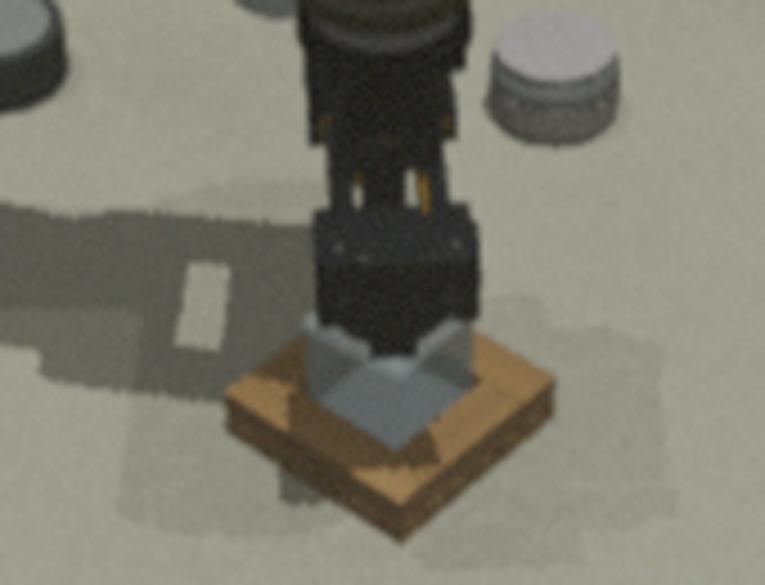

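The brushed lines on the lid are turning with the jaws, the jar is still seated at (315,230), and the small turn of the body is pocket play. I'll keep turning.

```bash
python3 - <<'E'
from h import *
np.set_printoptions(precision=3,suppress=True)
C=np.array([494.1,-16.1])
psi=-1.75;z=77.3
while psi<1.24:
    psi+=.25; z+=.82
    r.servo_line([*C,z],qdown(psi),feed=.82/.35)
    print(round(psi,2),round(z,2),r.read_eef_pos(),r.read_joint_positions()[5],r.read_ft_force(),r.read_moment()[2],r.read_width())
    if abs(r.read_ft_force()[2])>12: print("high"); break
r.wait(.2); print(r.read_ft_force(),r.read_clock())
save(cam("wrist"),"turn2"); save(cam("side"),"turn2s",(220,180,390,310),4.5)
E
```

```text
-1.5 78.12 [494.092 -16.116  78.097] 1.2313879018555536 [-0.174 -0.077 -1.066] -0.02265431484808903 53.27726137206447
-1.25 78.94 [494.082 -16.11   78.913] 0.9818888285538452 [-1.38  -0.569  0.21 ] -0.04256348162454724 53.48339132152373
-1.0 79.76 [494.1   -16.102  79.746] 0.7320741033852475 [-0.557  0.775 -0.756] 0.01929794968457158 53.31112181547452
-0.75 80.58 [494.09  -16.093  80.554] 0.48214666251088995 [ 0.149 -0.135 -0.638] 0.03278922755750959 53.50383700821992
-0.5 81.4 [494.113 -16.096  81.365] 0.23215050229518142 [ 0.212 -0.425 -0.559] 0.003108879444096764 53.380888134940214
-0.25 82.22 [494.102 -16.09   82.193] -0.01786920891733531 [-0.414  0.142 -1.452] -0.003498096768044341 53.464631935557314
0.0 83.04 [494.109 -16.102  83.04 ] -0.2678484902789531 [ 0.163 -0.842 -0.337] 0.06033859024807722 53.09298692052687
0.25 83.86 [494.109 -16.103  83.84 ] -0.5178376288788639 [ 0.559  0.575 -0.794] -0.018041752793414953 53.57379327728448
0.5 84.68 [494.11  -16.114  84.663] -0.7678226717828062 [ 0.367 -0.216 -0.689] 0.04116550026592976 53.08250843584668
0.75 85.5 [494.093 -16.096  85.476] -1.0178351766557505 [ 0.593  0.096 -0.089] -0.027754721328600723 53.592123462170704
1.0 86.32 [494.077 -16.081  86.272] -1.267861715876622 [ 0.512  0.362 -0.747] 0.01302227165312848 53.6730846349536
1.25 87.14 [494.094 -16.088  87.105] -1.5178412114016382 [ 0.737 -0.331 -0.51 ] -0.043314773241525106 53.41777042645287
[ 0.315 -0.121 -0.427] 27.7417
```

View pics/turn2.png

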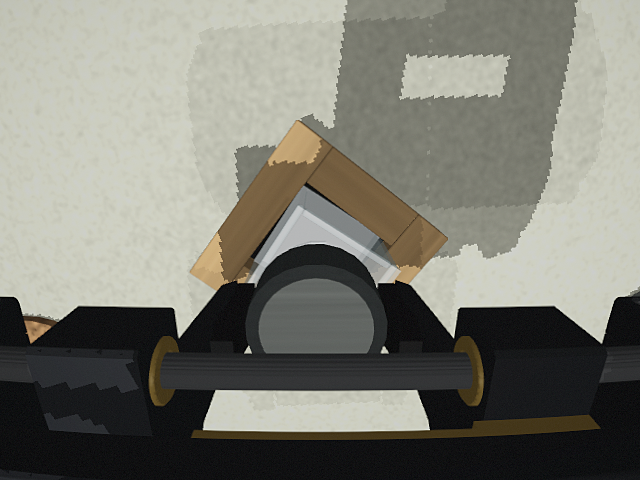

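View pics/turn2s.png

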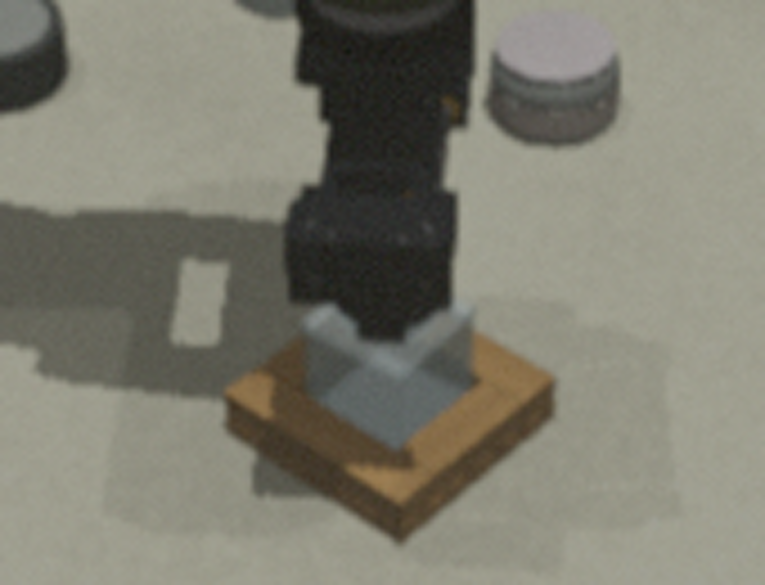

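The lid has turned with the jaws through about 3.75 rad, and its brushed lines still lie along the jaw axis. The jar is still seated. I'll turn a little more, then do a cautious test lift while watching the force.

```bash
python3 - <<'E'
from h import *
np.set_printoptions(precision=3,suppress=True)
C=np.array([494.1,-16.1])
def F():
    return np.mean([ (r.wait(.02),r.read_ft_force())[1] for _ in range(8)],0)
r.servo_line([*C,87.6],qdown(1.4),feed=1.5)
print(F())
r.servo_line([*C,90.5],qdown(1.4),feed=15); f=F(); print(f,r.read_width())
if f[2]>-2.2:
    r.servo_line([*C,103],qdown(1.4),feed=30); print(F(),r.read_eef_pos())
    save(cam("wrist"),"lift1"); save(cam("side"),"lift1s",(220,180,390,310),4.5)
print(r.read_clock())
E
```

```text
[ 0.218  0.087 -0.674]
[ 0.171 -0.089 -0.808] 53.167592913212566
[ 0.166 -0.222 -0.766] [494.008 -16.065 102.859]
29.55
```

View pics/lift1.png

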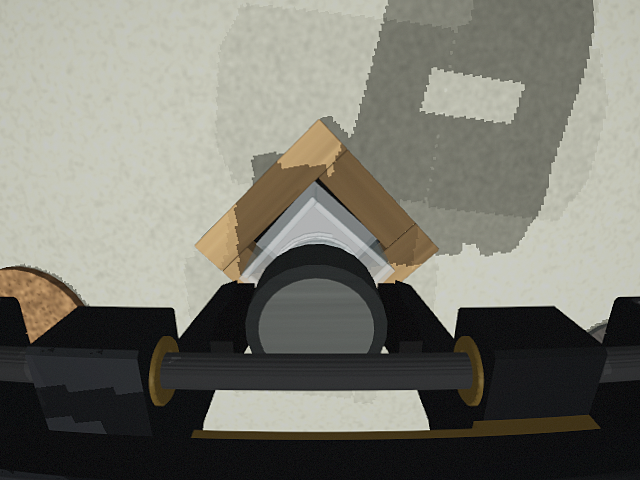

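View pics/lift1s.png

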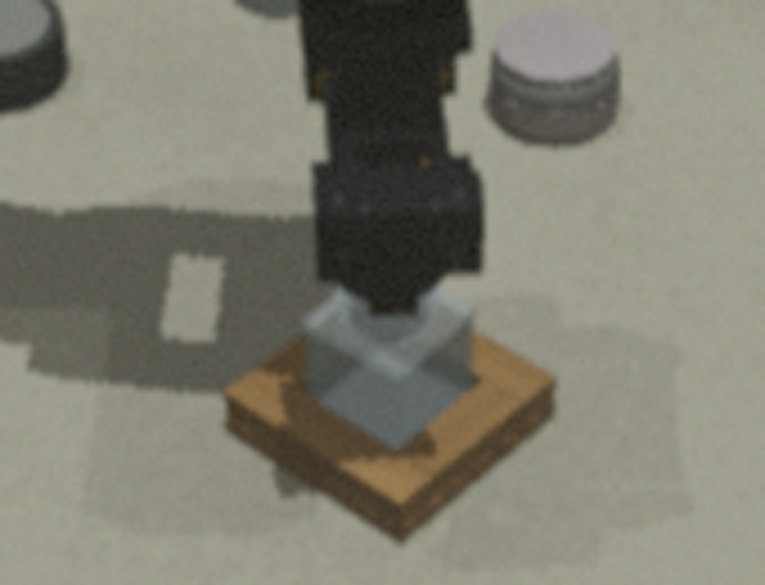

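```bash
python3 - <<'E'
from h import *
np.set_printoptions(precision=3,suppress=True)
r.servo_line([494.1,-16.1,150],feed=100)
r.goto([533,-257,110],qdown(1.4)); r.wait(.3)
print(r.read_eef_pos(),r.read_width(),r.read_ft_force(),r.read_clock())
w=cam("wrist"); save(w,"mat"); np.savez("mat.npz",R=w["R"],t=w["t"])
s=cam("scene"); save(s,"mats",(120,250,340,440),3.5)
a=np.linspace(0,2*np.pi,9)[:8]
M=np.c_[533+55*np.cos(a),-257+55*np.sin(a),8+0*a]
print("pred wrist",proj(w,M),"center",proj(w,[[533,-257,8]]))
E
```

```text
[ 533.243 -256.149  110.36 ] 53.362420085167905 [-0.686  0.107  0.501] 31.4417
pred wrist [[327.198 303.994]
 [376.011 276.426]
 [392.099 222.333]
 [362.021 171.153]
 [300.945 157.005]
 [249.261 190.388]
 [239.218 247.242]
 [272.182 292.623]] center [[314.858 234.915]]
```

View pics/mat.png

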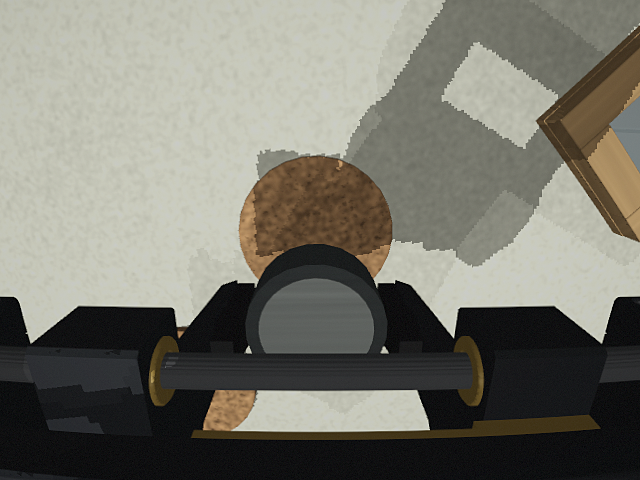

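View pics/mats.png

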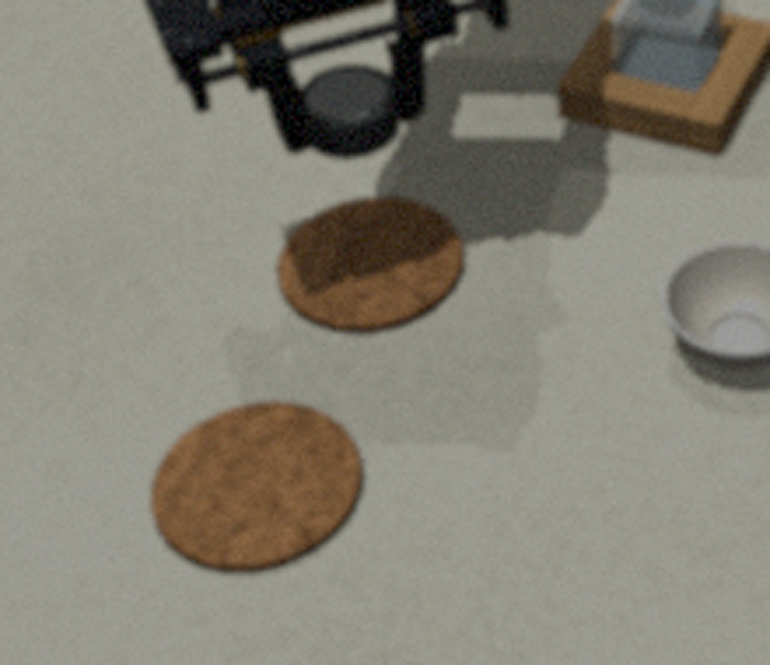

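The mat rim I see (239–392 across, top at 156) matches the prediction to within 2 px, and the lid is still held. I'll lower it now.

```bash
python3 - <<'E'
from h import *
np.set_printoptions(precision=3,suppress=True)
q=qdown(1.4)
r.servo_line([533,-257,25],q,feed=80,stop_force=6); r.wait(.2); print(r.read_eef_pos(),r.read_ft_force())
print(r.servo_line([533,-257,7.5],q,feed=12,stop_force=3)); print(r.read_eef_pos(),r.read_ft_force(),r.read_clock())
E
```

```text
[ 533.126 -257.094   25.365] [-0.608  1.051 -1.865]
True
[ 532.96  -257.008    8.659] [-0.321  0.311  5.818] 34.1917
```

```bash
python3 - <<'E'
from h import *
np.set_printoptions(precision=3,suppress=True)
r.command_gripper(75); r.wait(.2); print(r.read_width(),r.read_eef_pos())
r.servo_line([533,-257,60],feed=60)
r.servo_line([515,-254,200],feed=150); r.wait(.3)
w=cam("wrist"); save(w,"end"); save(cam("side"),"ends",(220,180,500,450),2.2); save(cam("scene"),"endsc",(160,200,460,400),2.6)
print(r.read_eef_pos(),r.read_ft_force(),r.read_clock()); np.savez("end.npz",R=w["R"],t=w["t"])
E
```

```text
74.89560023332577 [ 533.013 -256.093    8.479]
[ 515.005 -253.984  199.869] [ 0.076 -0.551  0.095] 37.45
```

View pics/end.png

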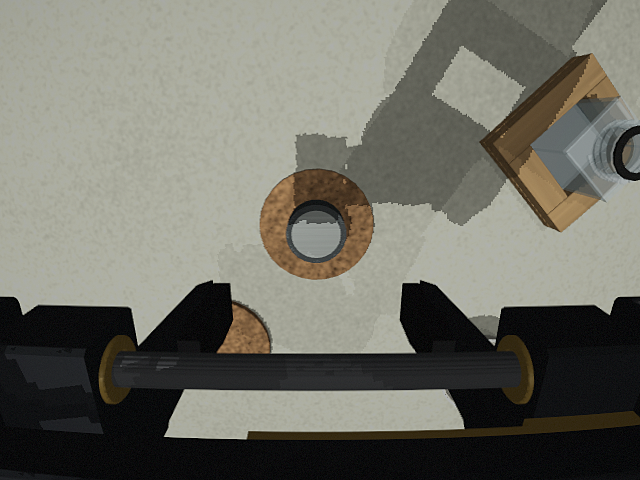

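View pics/ends.png

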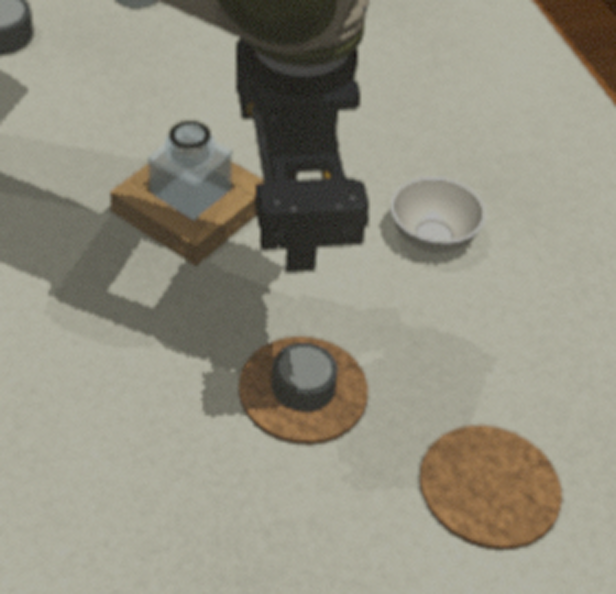

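View pics/endsc.png

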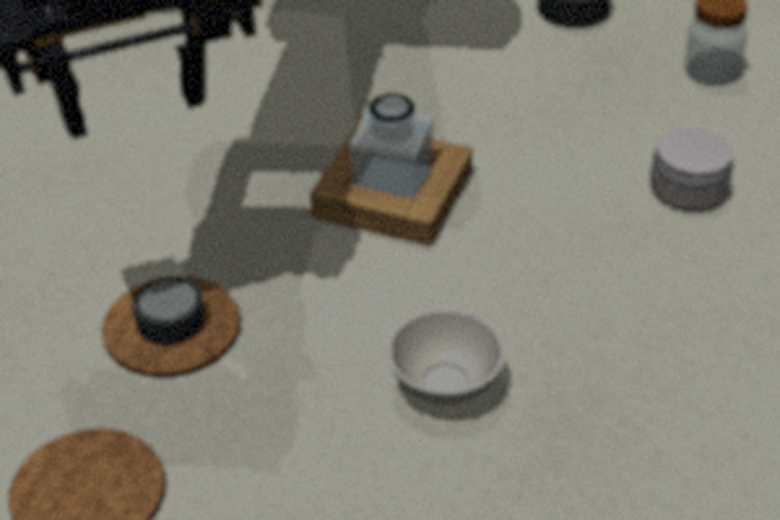

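The lid lies flat with its top up at (316,233), central on the mat at (317,224). The open jar stands seated at the right edge (600,150), and the bystanders are where they started. The gripper touches nothing, so I'm handing in.

```bash
python3 - <<'E'
from h import *
w=cam("wrist"); print(onz(w,[(316.5,234)],32),onz(w,[(317,224)],8))
close_job()
E
```

```text
[[ 533.19863072 -256.55136033   32.        ]] [[ 530.4791463  -255.54904066    8.        ]]
the job is handed in; nothing more can be done
```

I stood the closed jar in the block's pocket and let go. I then unscrewed the lid about 3.9 rad in one grip, lifted it off and laid it on the left-hand cork mat. The job was handed in at about 37.5 s of the 70 s allowed.

- **Jar:** It bottomed in the pocket at the expected height, with the gripper at 40.1 mm against about 40.3 mm. The side and scene pictures afterwards show it open, upright and seated. I did not measure its final position numerically.
- **Lid:** In the last wrist picture the lid's centre is about 3 mm from the mat's centre, against the 40 mm allowed. It lies flat with its top side up.
- **Bystanders:** The round jar, tin and bowl look unmoved in the final scene picture, and the gripper was clear of everything.
- **Disagreements:** The scene and side cameras differed by up to about 14 mm in my rough pixel readings, so I relied on the wrist camera. Two opposed wrist views of the pocket differed by about 1.2 mm, and I used their average. No check failed.

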